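# Put together a two-tier pastry stand

### The job

Put the two-tier pastry stand together: slide the taller of the two metal spacer sleeves down over the stand's upright rod until it stands on the bottom plate, then slide the small plate, hub upwards, over the same rod until it rests level on the sleeve. Guide both down gently rather than letting them drop, and leave the bottom plate and everything else on the table where they are.

Things in the scene. Friction and masses are not known exactly. Their poses are not given: they have to be found in the camera images.
- stand_base: Bottom plate of the stand, standing loose on the table, 0.95 kg: white round plate, diameter 180 mm, 10 mm thick, flat top, with a fixed dark steel rod standing up at its centre: diameter 12 mm, its top 88 mm above the plate's underside (78 mm above its upper face), the last 8 mm tapered to about 4.5 mm. Origin: centre of the underside (on the table); z up along the rod.
- rod_top (a point): Centre of the tip of the rod of the bottom plate.
- tall_sleeve: The taller spacer sleeve, a plain dark steel tube standing upright and loose on the table: outer diameter 26 mm, bore 15 mm right through, 50 mm tall, about 60 g. Origin: centre of its lower end; z up along the bore. Both ends are alike.
- short_sleeve: The shorter spacer sleeve, same steel, outer diameter and bore but 26 mm tall, not to be used. Origin: centre of its lower end.
- top_tier: Small plate of the stand, lying flat and loose on the table, hub up, about 260 g: white round plate, diameter 140 mm, 6 mm thick, with a dark steel tubular hub of outer diameter 26 mm rising 30 mm from its upper face at the centre (hub top 36 mm above the underside); a 15 mm bore runs through plate and hub. Origin: centre of the underside; z up along the bore.
- tier_hub_top (a point): Centre of the upper end of the small plate's hub, 36 mm above its underside.
- nozzle: Steel piping nozzle standing wide end down, cone of base diameter 24 mm, 36 mm tall. Bystander. Origin: centre of its underside.
- ramekin_a: White bowl, rim diameter 72 mm, 34 mm tall, bystander. Origin: centre of its underside.
- ramekin_b: A second such white bowl, bystander. Origin: centre of its underside.
- cutter: Thin steel pastry cutter ring, diameter 64 mm, 40 mm tall, bystander. Origin: centre of its lower end.
- spatula: Spatula lying on the table, bystander. Origin: on its long axis near the middle, at the underside; handle to its -x.
- jar: Glass jar with a steel lid, diameter 60 mm, 85 mm tall, bystander. Origin: centre of its underside.
Mind the look-alikes: they are no part of the job. Leave any green look-alike of the tall_sleeve alone. What is shaped like the stand_base but purple is not meant.

How it is judged:
By the outcome, as a careful person would: the job done as asked, in the order asked, and still so for the second after the job is handed in, with the robot touching nothing.
It also fails if it takes over 67 s, if anything falls off the work surface, if the arm or the gripper's body presses on something with over 40 N, if the wrist force passes 120 N, or if a joint passes its speed limit or range.

### The arm

A 6-joint arm with a two-finger parallel gripper is mounted at the origin on the work surface. World frame = base frame: x ahead of the robot, y to its left, z up, the work surface at z = 0. Lengths are in mm, angles in rad, forces in N, time in s.
With the tool pointing down it reaches from about 300 to 775 mm from the base axis. Payload 14.6 kg.
Tool frame: the origin (TCP) lies on the centre line of the jaws, within the pads' length; the fingertips stand 8 mm ahead of it and the grasp point (between the pads) lies 11 mm behind it; z points along the fingers, y is the direction in which the jaws open and shut (so a half turn about z gives the same grasp; the last joint's range is limited). The gripper opens to 94 mm and grips with 3 to 60 N. Pads are 16 mm wide; open, the fingers measure 119 mm over their backs; the gripper's body (75 mm by 177 mm) begins 78 mm behind the grasp point.
Start: joints at [-1.268, 0.3, 1.521, -0, 1.321, -0.067], TCP at [198.778, -512.812, 213.446] pointing down, gripper open.
Joint ranges: [-3.03, 3.03], [-0.79, 2.21], [0.23, 2.52], [-1.04, 4.18], [0, 3.07], [-2.55, 2.55]. Speed limits (rad/s): [2.22, 2.22, 2.57, 3.14, 3.14, 3.14].

### API

Orientations are given as [roll, pitch, yaw] about the fixed x, y, z axes, in that order (R = Rz(yaw) Ry(pitch) Rx(roll)).
In Python, from cell import read_state, cams, manip gives the robot as it stands.
- The arm moves only by the shell command python3 -m handwheel 'ROWS' [OPENING] [FORCE]. ROWS is JSON, a list of rows, each a list of 4 numbers: the shift along the tool's x, y, z in m, then the turn about the tool's z in degrees. In form: [[dx, dy, dz, turn], ...]. A call has 1 to 5 rows; each row is the pose to reach, as a shift and turn from the pose measured when the call began, along the tool's axes at that moment; what a row does not reach only later rows make up. A row lasts 1/8 s, in which the tool goes at most 62.5 mm and 10.7 degrees, less where a joint would pass 70% of its speed; a pose out of reach is approached as far as the arm can. A call with a gripper value outside its range is refused whole. OPENING is the closure, from 0 (fully open) to 1 (shut), set as the call begins (- or left out, the last holds). The fingers move at their own pace and stop on an object; FORCE is the grip in N (left out, the last holds). Time passes only in rows, so rows that repeat a pose let the fingers close. It gives the time, the measured TCP pose, the force and the opening at its end, in the units of the state.
- read_state(): the state, without advancing time (a new reading comes with each control period).
- cams.camera(name): name is "side" or "top"; returns the picture (400x640x3 uint8, red, green, blue); there is no depth.
- cams.get_calibration(name): a dict with "vertical_fov" (degrees; the focal length in pixels is half the picture's height over the tangent of half this angle, whatever the lens; pixels are square), "cx", "cy" (the principal point, pixels), "R" (3x3) and "t" (3): a world point X has camera coordinates R X + t. Camera axes: x right, y down, z forward; pixel columns grow to the right and rows downward; lengths in mm; the calibration is good to about 2 mm. A picture is of the moment at which its call begins. get_calibration takes no time and is no camera call.
- manip.sign_off(): hands the job in, once; it reports no verdict.
The state is a dict: "clock": time; "joints": joint angles; "qd": joint speeds; "effort": joint torques, N m; "eef_pos": TCP position; "eef_rot": TCP orientation; "wrist_force": force on the tool from outside, world axes, zero at the start; "moment": the same for the moment, N m; "finger_gap": finger opening in mm.
Only numpy, scipy, OpenCV 4.12 (cv2) and the standard library are available. Lean on these libraries where they do the work, as an engineer would, in place of code of your own. Each camera call takes 0.05 s, during which the arm holds its last target. There are 200 camera calls.

## Working session

There is one attempt and no reset: what is moved stays moved. The work goes in short steps, Python scripts to look and compute and a shell command to move; the robot and the scene stay as the last step left them, time stands still between calls to the robot, and variables do not carry over. Pictures are saved under pics/ and viewed, about 8 in all and at most 12, crops included, and the job is handed in when it is done.

```bash
mkdir -p pics; ls; python3 - <<'E'
from cell import read_state, cams
import cv2, numpy as np
s=read_state();print(s)
for n in("top","side"):
    c=cams.get_calibration(n);print(n,c)
    cv2.imwrite(f"pics/{n}0.png",cams.camera(n)[:,:,::-1])
E
```

```text
pics
{'clock': 0.0, 'joints': array([-1.26759167e+00,  3.00441700e-01,  1.52157935e+00, -8.25061777e-06,
        1.32068105e+00, -6.65873669e-02]), 'qd': array([ 0.00204601,  0.00215852,  0.00143589,  0.00120532, -0.00038787,
       -0.00091914]), 'effort': array([ 2.07785175e-03, -5.31804764e+01, -3.52732122e+01,  7.09599629e-02,
        2.44526449e-02, -9.20318575e-05]), 'eef_pos': array([ 198.70936667, -512.58336322,  212.90318053]), 'eef_rot': array([-3.14048514e+00, -6.58464199e-05,  3.69794034e-01]), 'wrist_force': array([ 0.549624  ,  0.17108541, -0.49098232]), 'moment': array([0.03625238, 0.00617274, 0.00446431]), 'finger_gap': 93.69493301796301}
top {'vertical_fov': 55.43769645197149, 'cx': 317.3000013664348, 'cy': 201.67903240538334, 'R': array([[-3.06698163e-02, -9.99529376e-01,  6.23225952e-04],
       [-9.95405449e-01,  3.04866820e-02, -9.07664820e-02],
       [ 9.07047651e-02, -3.40415384e-03, -9.95872009e-01]]), 't': array([  46.82314137,  565.96496209, 1190.28955685])}
side {'vertical_fov': 44.65479629455386, 'cx': 324.71808187406225, 'cy': 204.76772678629774, 'R': array([[-0.89201628, -0.4518305 , -0.01249632],
       [-0.26894541,  0.55277372, -0.78873923],
       [ 0.36328408, -0.70020741, -0.6146009 ]]), 't': array([ 491.01564893,  192.08819221, 1068.26474648])}
```

View pics/top0.png

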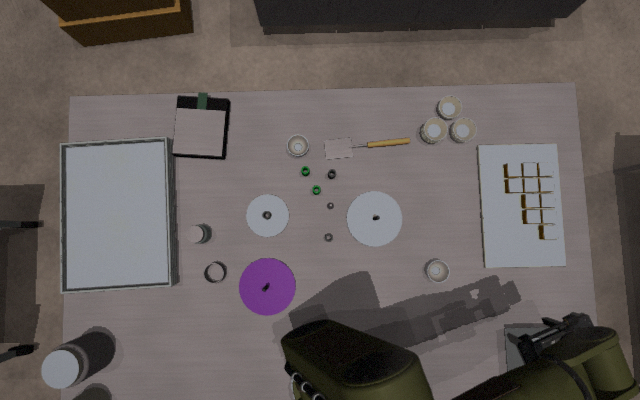

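View pics/side0.png

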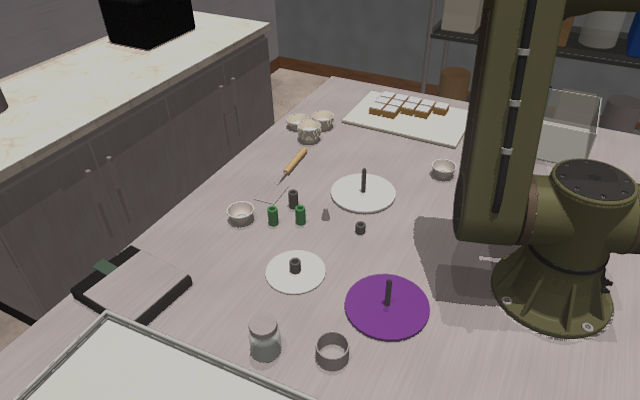

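Top view: white base with rod at (374,218), purple look-alike base at (267,287), top tier with hub at (267,215). Sleeve candidates are dark (332,174), dark and smaller (328,238), green (305,171) and (316,190), with the nozzle at (331,206). In the side view the dark tall one is at (293,199) and the short one at (360,228). I choose the dark one at top (332,174) / side (293,199) and check it in a close crop.

```bash
cat > h.py <<'E'
import numpy as np, cv2
from scipy.optimize import least_squares
from cell import cams, read_state
C={n:cams.get_calibration(n) for n in("top","side")}
def proj(n,X):
    c=C[n];p=np.asarray(X,float)@np.array(c["R"]).T+c["t"];f=200/np.tan(np.radians(c["vertical_fov"]/2))
    return p[...,:2]/p[...,2:]*f+[c["cx"],c["cy"]]
def ray(n,u,z):
    c=C[n];R=np.array(c["R"]);f=200/np.tan(np.radians(c["vertical_fov"]/2))
    d=R.T@[(u[0]-c["cx"])/f,(u[1]-c["cy"])/f,1];o=-R.T@c["t"];return o+d*(z-o[2])/d[2]
def fit(n,img,mask_fn,seed,z):
    """centre of the disc blob nearest seed: median ray of convex-hull contour at height z, circle fit"""
    m=mask_fn(img.astype(int)).astype(np.uint8);k,l,st,ce=cv2.connectedComponentsWithStats(m)
    i=1+np.argmin(np.hypot(*(ce[1:]-seed).T)+1e3*(st[1:,4]<15));b=(l==i).astype(np.uint8)
    ct=max(cv2.findContours(b,0,1)[0],key=len);ct=cv2.convexHull(ct)[:,0]
    P=np.array([ray(n,p,z)[:2] for p in ct])
    r=least_squares(lambda q:np.hypot(*(P-q[:2]).T)-q[2],[*P.mean(0),50],loss="soft_l1").x
    return r.round(1),st[i],ce[i].round(1)
E
python3 - <<'E'
from h import *
I={n:cams.camera(n) for n in C}
white=lambda a:(a.min(2)>150)&(a.max(2)-a.min(2)<14)
for n,b,t in(("top",(374,218),(267,215)),("side",(363,195),(295,272))):
    im=I[n]
    print(n,[im[int(q[1])+ (12 if n=='top' else 12),int(q[0])] for q in(b,t)], im[230,300])
    print(' base',fit(n,im,white,b,10));print(' tier',fit(n,im,white,t,6))
for nm,ut,us,z in(("tall",(332,174),(293,192),50),("short",(328,238),(360,223),26),("rod",(376,217),(364,169),88),("hub",(267,215),(295,261),36)):
    print(nm,ray("top",ut,z).round(),ray("side",us,z).round())
a=cv2.resize(I["top"][155:250,285:385],None,fx=4,fy=4,interpolation=2);b=cv2.resize(I["side"][150:290,250:400],None,fx=2.7,fy=2.7,interpolation=2)
W=np.zeros((400,810,3),np.uint8);W[:380,:400]=a;W[:378,402:807]=b
cv2.imwrite("pics/c1.png",W[:,:800,::-1])
E
```

```text
top [array([147, 150, 156], dtype=uint8), array([147, 150, 157], dtype=uint8)] [127 118 119]
 base (array([490.9, -96.2,  28.6]), array([351, 231,   1,   1,   1], dtype=int32), array([351., 231.]))
 tier (array([490.9, -96.5,  28.6]), array([351, 231,   1,   1,   1], dtype=int32), array([351., 231.]))
side [array([195, 194, 191], dtype=uint8), array([195, 193, 191], dtype=uint8)] [170 159 157]
 base (array([ 581.1, -274.8,   14.7]), array([354, 161,   9,   8,  24], dtype=int32), array([357.4, 164. ]))
 tier (array([ 808.4, -125.7,  699. ]), array([    0,    81,   468,   319, 29516], dtype=int32), array([278.9, 241.1]))
tall [651. -19.  50.] [654. -19.  50.]
short [451.  -1.  26.] [454.  -7.  26.]
rod [ 510. -146.   88.] [ 507. -148.   88.]
hub [529. 190.  36.] [528. 192.  36.]
```

View pics/c1.png

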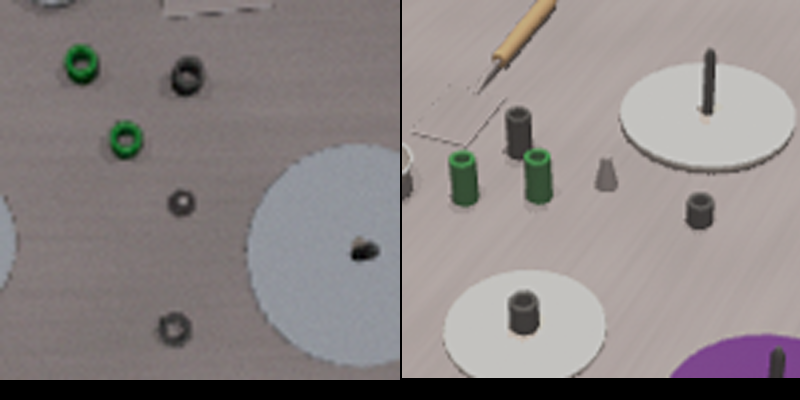

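The crop confirms it: the plain dark tall tube at top (332,174) is clearly longer than the short one (328,238), and the greens and nozzle are distinct. One refinement, then I set out.

```bash
python3 - <<'E'
from h import *
I={n:cv2.imread(f"pics/{n}0.png")[:,:,::-1] for n in C}
mk={"top":lambda a:(a[...,1]-a[...,0]>-3)&(a[...,1]>128)&(abs(a[...,1]-a[...,0])<25),"side":lambda a:(a[...,0]-a[...,1]<6)&(a[...,1]>165)}
dk=lambda a:(a.max(2)<85)
for n,b,t,s,sh in(("top",(374,218),(267,215),(332,174),(328,238)),("side",(363,195),(295,272),(293,199),(360,228))):
    im=I[n]
    print(n,'base',fit(n,im,mk[n],b,10));print(' tier',fit(n,im,mk[n],t,6))
    for nm,q in(("tall",s),("short",sh),("hub",(267,215) if n=="top" else (295,266)),("rod",(376,217) if n=="top" else (364,182))):
        f=fit(n,im,dk,q,0);print(' ',nm,f[1],f[2])
def cyl(x,y,z0,z1,r,n):
    a=np.linspace(0,6.28,60);P=np.array([[x+r*np.cos(t),y+r*np.sin(t),z] for t in a for z in(z0,z1)]);p=proj(n,P);return p.min(0).round(1),p.max(0).round(1)
print([cyl(653,-19,0,50,13,n) for n in C],[cyl(508,-147,10,88,6,n) for n in C],[cyl(529,191,6,36,13,n) for n in C])
E
```

```text
top base (array([ 509.1, -152. ,   89.1]), array([ 347,  191,   55,   56, 2361], dtype=int32), array([374.1, 218.4]))
 tier (array([530.6, 193.5,  68.6]), array([ 246,  194,   43,   43, 1355], dtype=int32), array([267. , 215.1]))
  tall [327 169   9  10  64] [331.4 173.9]
  short [325 233   8   9  46] [328.4 237. ]
  hub [263 211   8   8  45] [266.6 214.7]
  rod [373 216   6   4  22] [375.5 217.5]
side base (array([ 509.7, -154.7,   89.4]), array([ 331,  173,   65,   39, 1837], dtype=int32), array([363. , 192.5]))
 tier (array([529.8, 191.7,  69.2]), array([ 265,  250,   61,   44, 1858], dtype=int32), array([295.1, 271.8]))
  tall [289 190   9  19 138] [292.9 199.3]
  short [355 226  10   9  66] [359.9 230.1]
  hub [290 263  11  11  93] [294.9 268.4]
  rod [362 169   4  23  76] [363.5 179.9]
[(array([327.3, 169.3]), array([336. , 179.8])), (array([288.2, 189.2]), array([298.9, 210. ]))] [(array([370.7, 215.5]), array([378.3, 220.6])), (array([360.1, 167.9]), array([365.6, 193.9]))] [(array([262.4, 210.9]), array([271.8, 219.5])), (array([289.2, 256.8]), array([301.2, 274.2]))]
```

```bash
cat > go.py <<'E'
import sys,numpy as np
from cell import read_state
x,y,z,yaw=map(float,sys.argv[1:5]);s=read_state();p=s["eef_pos"];a=s["eef_rot"][2]
d=np.array([x,y,z])-p
print("clk %.2f pos %s rot %s gap %.1f F %s"%(s["clock"],p.round(1),s["eef_rot"].round(3),s["finger_gap"],s["wrist_force"].round(1)))
print("ROW mm",round(np.cos(a)*d[0]+np.sin(a)*d[1],1),round(np.sin(a)*d[0]-np.cos(a)*d[1],1),round(-d[2],1),"turn",round(np.degrees(a)-yaw,1))
E
python3 -m handwheel '[[0.602,-0.297,0.02,21],[0.602,-0.297,0.02,21],[0.602,-0.297,0.02,21],[0.602,-0.297,0.02,21],[0.602,-0.297,0.02,21]]' 0.4 20
python3 go.py 653 -18 110 0
```

```text
clock: 0.82
eef_pos: [405.4, -287.6, 204.4]
eef_rot: [-3.141, 0.0, 0.003]
wrist_force: [0.3, -1.4, 1.0]
finger_gap: 56.1
clk 0.82 pos [ 405.4 -287.6  204.4] rot [-3.141e+00  0.000e+00  3.000e-03] gap 56.1 F [ 0.3 -1.4  1. ]
ROW mm 248.4 -268.8 94.4 turn 0.2
```

```bash

python3 -m handwheel '[[0.248,-0.268,0.06,0],[0.248,-0.268,0.06,0],[0.248,-0.268,0.06,0],[0.248,-0.268,0.06,0],[0.248,-0.268,0.06,0]]' >/dev/null
python3 -m handwheel '[[0.03,-0.033,0,0],[0.042,-0.044,0,0],[0.042,-0.044,0,0]]' >/dev/null
python3 go.py 653 -18 85 0
python3 - <<'E'
from h import *
a=[cv2.resize(cams.camera(n)[y:y+130,x:x+130],None,fx=3,fy=3,interpolation=2) for n,x,y in(("top",270,110),("side",230,120))]
cv2.imwrite("pics/c2.png",np.hstack(a)[:,:,::-1])
E
```

```text
clk 1.82 pos [656.  -15.3 153. ] rot [-3.141e+00  1.000e-03  5.000e-03] gap 56.5 F [-0.5 -0.1  0.9]
ROW mm -3.0 2.6 68.0 turn 0.3
```

View pics/c2.png

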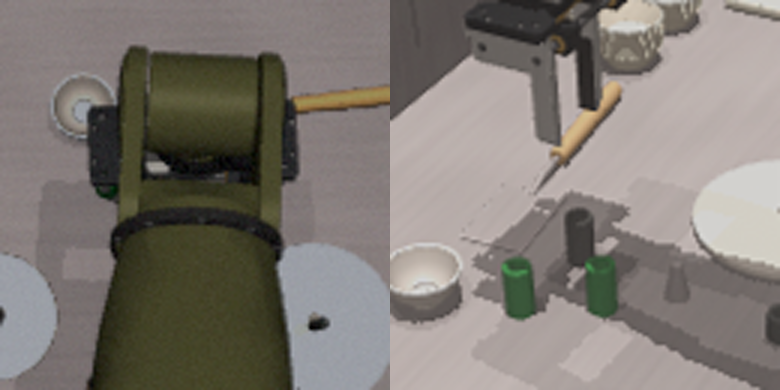

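The side crop shows the open jaws (front tip at crop (545,140), rear at (590,105)) over the dark sleeve at (579,235), with the greens clear of them. Down, then a soft centring squeeze.

```bash

python3 -m handwheel '[[-0.003,0.0026,0.04,0],[-0.003,0.0026,0.08,0],[-0.003,0.0026,0.115,0],[-0.003,0.0026,0.134,0],[-0.003,0.0026,0.134,0]]' 
python3 -m handwheel '[[0,0,0,0],[0,0,0,0],[0,0,0,0],[0,0,0,0],[0,0,0,0]]' 0.85 5
python3 go.py 653 -18 19 0
```

```text
clock: 2.55
eef_pos: [651.8, -19.7, 19.0]
eef_rot: [-3.141, 0.002, 0.002]
wrist_force: [0.3, -0.7, 0.9]
finger_gap: 56.7
clock: 3.18
eef_pos: [652.1, -19.7, 19.5]
eef_rot: [-3.141, 0.001, 0.002]
wrist_force: [-1.1, 0.5, 5.7]
finger_gap: 24.7
clk 3.17 pos [652.1 -19.7  19.5] rot [-3.141e+00  1.000e-03  2.000e-03] gap 24.7 F [-1.1  0.5  5.7]
ROW mm 0.9 -1.7 0.5 turn 0.1
```

```bash

python3 -m handwheel '[[0,0,0,0],[0,0,0,0],[0,0,0,-10],[0,0,0,-20],[0,0,0,-30]]' 0.4 5 >/dev/null
python3 -m handwheel '[[0,0,0,-10],[0,0,0,-20],[0,0,0,-30],[0,0,0,-40],[0,0,0,-50]]' |tail -1
python3 -m handwheel '[[0,0,0,-10],[0,0,0,-10]]' >/dev/null
python3 go.py 652.1 -19.7 19.5 90
```

```text
finger_gap: 56.2
clk 4.67 pos [651.7 -19.7  18.8] rot [-3.139e+00 -1.000e-03  1.583e+00] gap 56.1 F [ 0.3 -0.2 -0.3]
ROW mm 0.0 0.4 -0.7 turn 0.7
```

Now close with a firmer grip, lift, and head for the rod.

```bash

python3 -m handwheel '[[0,0,0,0],[0,0,0,0],[0,0,0,0],[0,0,0,0],[0,0,0,0]]' 0.85 25
python3 go.py 651.7 -19.7 160 90
python3 -m handwheel '[[0,0,-0.03,0],[0,0,-0.08,0],[0,0,-0.13,0],[0,0,-0.13,0]]' 
python3 go.py 509.5 -152 150 90
```

```text
clock: 5.3
eef_pos: [651.8, -19.7, 18.8]
eef_rot: [-3.139, -0.001, 1.583]
wrist_force: [0.0, 0.2, 0.4]
finger_gap: 24.5
clk 5.30 pos [651.8 -19.7  18.8] rot [-3.139e+00 -1.000e-03  1.583e+00] gap 24.5 F [0.  0.2 0.4]
ROW mm 0.0 -0.1 -141.2 turn 0.7
clock: 5.8
eef_pos: [653.6, -19.9, 153.3]
eef_rot: [3.137, 0.0, 1.583]
wrist_force: [0.4, 0.7, -1.8]
finger_gap: 24.8
clk 5.80 pos [653.6 -19.9 153.3] rot [3.137 0.    1.583] gap 24.8 F [ 0.4  0.7 -1.8]
ROW mm -130.3 -145.7 3.3 turn 0.7
```

```bash

python3 -m handwheel '[[-0.04,-0.045,0,0],[-0.08,-0.09,0,0],[-0.115,-0.13,0.01,0.7],[-0.130,-0.145,0.02,0.7],[-0.130,-0.145,0.025,0.7]]' >/dev/null
python3 -m handwheel '[[0,0,0,0]]' >/dev/null
python3 go.py 509.5 -153 128 90
python3 - <<'E'
from h import *
s=read_state();p=s["eef_pos"];im=cams.camera("side");cv2.imwrite("pics/s3.png",im[:,:,::-1])
a=np.linspace(0,6.283,9)[:-1]
for z in(p[2]-19,p[2]+31): print(z.round(1),proj("side",[p[0],p[1],z]).round(1), "w",np.ptp(proj("side",[[p[0]+13*np.cos(t),p[1]+13*np.sin(t),z] for t in a]),axis=0).round(1))
print(proj("side",[[509.5,-153,88],[509.5,-153,10]]).round(1))
c=cv2.resize(im[100:220,310:420],None,fx=5,fy=5,interpolation=cv2.INTER_NEAREST);cv2.imwrite("pics/c3.png",c[:,:,::-1])
E
```

```text
clk 6.55 pos [ 509.7 -151.7  126.1] rot [ 3.139e+00 -1.000e-03  1.569e+00] gap 25.5 F [ 0.2 -1.1 -0. ]
ROW mm -1.3 -0.2 -1.9 turn -0.1
107.1 [363.7 162.1] w [9.1 5. ]
157.1 [364.4 145.9] w [9.3 4.9]
[[363.7 167.9]
 [362.7 191.3]]
```

View pics/c3.png

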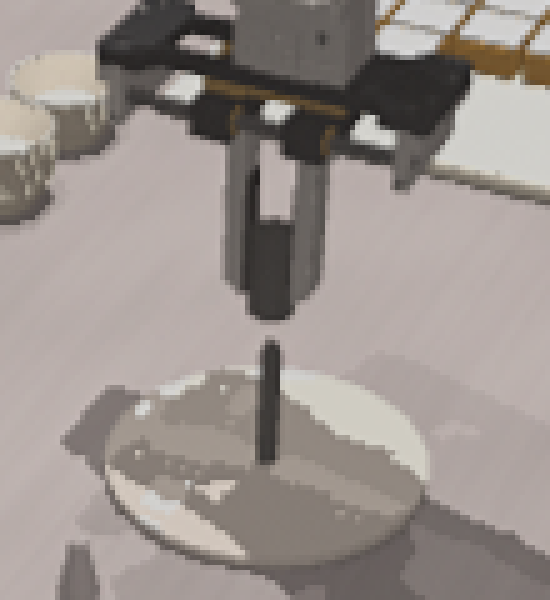

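The side crop shows the sleeve centred in column (image col ≈364.1) over the rod (≈364.1). Tip and sleeve rows match the predictions to about 0.5 px. Descending, watching force.

```bash

python3 -m handwheel '[[0,0,0.01,0],[0,0,0.015,0],[0,0,0.02,0],[0,0,0.022,0]]' 
python3 -m handwheel '[[0,0,0.003,0],[0,0,0.005,0],[0,0,0.005,0]]' 
python3 go.py 509.7 -152 80 90
```

```text
clock: 7.1
eef_pos: [509.7, -151.6, 103.8]
eef_rot: [3.139, -0.001, 1.569]
wrist_force: [-1.1, 0.3, -0.1]
finger_gap: 24.6
clock: 7.48
eef_pos: [509.7, -151.5, 98.8]
eef_rot: [3.139, -0.001, 1.569]
wrist_force: [-0.3, -0.5, -0.4]
finger_gap: 24.6
clk 7.47 pos [ 509.7 -151.5   98.8] rot [ 3.139e+00 -1.000e-03  1.569e+00] gap 24.6 F [-0.3 -0.5 -0.4]
ROW mm -0.5 -0.0 18.8 turn -0.1
```

```bash

python3 -m handwheel '[[0,0,0.005,0],[0,0,0.010,0],[0,0,0.015,0],[0,0,0.02,0],[0,0,0.02,0]]' 
python3 - <<'E'
from h import *
im=cams.camera("side")
c=cv2.resize(im[100:220,310:420],None,fx=5,fy=5,interpolation=cv2.INTER_NEAREST);cv2.imwrite("pics/c4.png",c[:,:,::-1])
E
```

```text
clock: 8.1
eef_pos: [509.6, -151.5, 78.3]
eef_rot: [3.14, -0.001, 1.569]
wrist_force: [0.9, -0.3, -1.4]
finger_gap: 24.9
```

View pics/c4.png

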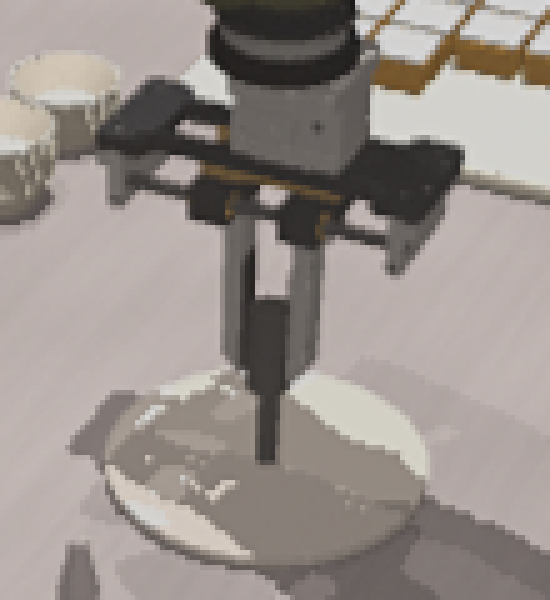

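The sleeve is threaded, with the rod emerging below it at crop col 268. Continue to about 1 mm above the plate, then settle.

```bash

python3 -m handwheel '[[0,0,0.01,0],[0,0,0.020,0],[0,0,0.03,0],[0,0,0.04,0],[0,0,0.045,0]]' 
python3 -m handwheel '[[0,0,0.001,0],[0,0,0.002,0],[0,0,0.003,0],[0,0,0.003,0]]' 
python3 go.py 509.7 -152 29 90
```

```text
clock: 8.78
eef_pos: [509.6, -151.4, 32.8]
eef_rot: [3.141, -0.001, 1.569]
wrist_force: [-0.5, 0.8, 0.3]
finger_gap: 24.8
clock: 9.28
eef_pos: [509.6, -151.4, 29.9]
eef_rot: [3.14, -0.001, 1.569]
wrist_force: [0.2, 0.2, -0.4]
finger_gap: 25.0
clk 9.28 pos [ 509.6 -151.4   29.9] rot [ 3.140e+00 -1.000e-03  1.569e+00] gap 25.0 F [ 0.2  0.2 -0.4]
ROW mm -0.6 0.1 0.9 turn -0.1
```

```bash

python3 -m handwheel '[[0,0,0.0007,0],[0,0,0.0014,0],[0,0,0.0014,0]]' 
python3 -m handwheel '[[0,0,0,0],[0,0,0,0],[0,0,0,0],[0,0,0,0]]' 0.5 
python3 -m handwheel '[[0,0,-0.04,0],[0,0,-0.09,0],[0,0,-0.13,0],[0,0,-0.13,0]]' 
python3 go.py 530 192.5 160 90
```

```text
clock: 9.65
eef_pos: [509.7, -151.4, 28.8]
eef_rot: [3.14, -0.001, 1.569]
wrist_force: [-2.0, 1.1, 4.8]
finger_gap: 24.7
clock: 10.15
eef_pos: [509.7, -151.5, 28.7]
eef_rot: [3.14, -0.001, 1.569]
wrist_force: [0.1, 0.3, 1.1]
finger_gap: 47.3
clock: 10.65
eef_pos: [510.6, -152.0, 161.6]
eef_rot: [3.135, 0.001, 1.569]
wrist_force: [0.6, -0.1, -0.7]
finger_gap: 46.8
clk 10.65 pos [ 510.6 -152.   161.6] rot [3.135e+00 1.000e-03 1.569e+00] gap 46.8 F [ 0.6 -0.1 -0.7]
ROW mm 344.5 18.9 1.6 turn -0.1
```

Sleeve seated (4.8 N contact, bottom at about z 10). Now to the small plate's hub.

```bash

python3 -m handwheel '[[0.06,0.004,0,0],[0.12,0.008,0,0],[0.18,0.012,0,0],[0.24,0.015,0,0],[0.3,0.018,0,0]]' 0.4 >/dev/null
python3 -m handwheel '[[0.03,0.001,0.02,0],[0.046,0.001,0.05,0],[0.046,0.001,0.06,0],[0.046,0.001,0.06,0]]' >/dev/null
python3 go.py 530 192.5 17.5 90
python3 - <<'E'
from h import *
im=cams.camera("side");cv2.imwrite("pics/s5.png",im[:,:,::-1])
c=np.hstack([cv2.resize(im[y:y+130,x:x+130],None,fx=3,fy=3) for x,y in((310,100),(230,180))]);cv2.imwrite("pics/c5.png",c[:,:,::-1])
E
```

```text
clk 11.78 pos [529.6 195.   99.6] rot [3.138e+00 2.000e-03 1.569e+00] gap 56.4 F [ 1.3 -0.2  0.4]
ROW mm -2.5 0.4 82.1 turn -0.1
```

View pics/c5.png

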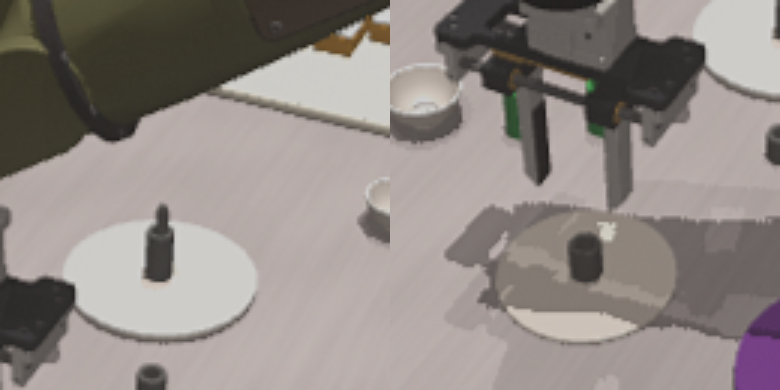

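The left crop shows the sleeve standing on the plate with the rod through it (160,245). On the right, the jaws are above the hub at (585,257). Down, then a two-way centring grip.

```bash

python3 -m handwheel '[[-0.0025,0.0004,0.03,0],[-0.0025,0.0004,0.06,0],[-0.0025,0.0004,0.076,0],[-0.0025,0.0004,0.082,0],[-0.0025,0.0004,0.082,0]]' 
python3 -m handwheel '[[0,0,0,0],[0,0,0,0],[0,0,0,0],[0,0,0,0],[0,0,0,0]]' 0.85 6
python3 -m handwheel '[[0,0,0,0],[0,0,0,0],[0,0,0,10],[0,0,0,20],[0,0,0,30]]' 0.4 >/dev/null
python3 -m handwheel '[[0,0,0,10],[0,0,0,20],[0,0,0,30],[0,0,0,40],[0,0,0,50]]' |tail -1
python3 -m handwheel '[[0,0,0,10],[0,0,0,10]]' >/dev/null
python3 go.py 529.6 192.5 17.5 0
python3 -m handwheel '[[0,0,0,0],[0,0,0,0],[0,0,0,0],[0,0,0,0],[0,0,0,0]]' 0.85 6
python3 -m handwheel '[[0,0,0,0],[0,0,0,0]]' 0.85 45
```

```text
clock: 12.45
eef_pos: [531.3, 192.4, 19.2]
eef_rot: [3.136, 0.001, 1.568]
wrist_force: [-0.2, 0.5, 0.6]
finger_gap: 56.4
clock: 13.08
eef_pos: [531.3, 192.5, 19.4]
eef_rot: [3.136, 0.001, 1.568]
wrist_force: [-2.6, -0.1, 4.6]
finger_gap: 26.3
finger_gap: 56.6
clk 14.57 pos [531.3 192.4  19.1] rot [ 3.141 -0.006 -0.013] gap 56.4 F [-0.8 -0.1  0. ]
ROW mm -1.7 -0.1 1.6 turn -0.7
clock: 15.2
eef_pos: [531.3, 192.4, 19.1]
eef_rot: [3.141, -0.006, -0.013]
wrist_force: [0.4, -0.1, -0.1]
finger_gap: 26.6
clock: 15.45
eef_pos: [531.3, 192.4, 19.1]
eef_rot: [3.141, -0.006, -0.013]
wrist_force: [0.4, 0.7, -0.5]
finger_gap: 25.5
```

```bash

python3 -m handwheel '[[0,0,-0.01,0],[0,0,-0.04,0],[0,0,-0.08,0],[0,0,-0.12,0],[0,0,-0.125,0]]' 
python3 -m handwheel '[[0,0.03,0,0],[-0.002,0.075,0,-0.7],[-0.006,0.12,0,-0.7],[-0.01,0.165,0,-0.7],[-0.013,0.21,0,-0.7]]'
python3 go.py 509.6 -151.5 130 0
```

```text
clock: 16.08
eef_pos: [531.6, 192.8, 147.2]
eef_rot: [-3.141, -0.01, -0.012]
wrist_force: [-0.1, -0.7, -1.8]
finger_gap: 25.4
clock: 16.7
eef_pos: [515.1, -18.3, 145.8]
eef_rot: [-3.141, -0.009, -0.0]
wrist_force: [0.2, -0.4, -2.6]
finger_gap: 25.4
clk 16.70 pos [515.1 -18.3 145.8] rot [-3.141 -0.009 -0.   ] gap 25.4 F [ 0.2 -0.4 -2.6]
ROW mm -5.4 133.2 15.8 turn -0.0
```

```bash

python3 -m handwheel '[[-0.001,0.04,0,0],[-0.003,0.08,0,0],[-0.005,0.115,0,0],[-0.005,0.13,0.004,0],[-0.005,0.133,0.01,0]]' >/dev/null
python3 -m handwheel '[[0,0,0,0],[0,0,0,0]]' >/dev/null
python3 go.py 509.6 -151.5 130 0
python3 - <<'E'
from h import *
c=np.hstack([cv2.resize(cams.camera(n)[y:y+120,x:x+120],None,fx=3.2,fy=3.2) for n,x,y in(("side",304,100),("top",315,160))]);cv2.imwrite("pics/c6.png",c[:,:,::-1])
p=read_state()["eef_pos"];a=np.linspace(0,6.283,100)
print(proj("side",p-[0,0,19.]).round(1),proj("side",p+[0,0,17.]).round(1))
E
```

```text
clk 17.57 pos [ 509.9 -150.5  134.5] rot [-3.14  -0.007  0.   ] gap 25.1 F [ 0.9 -0.  -2.1]
ROW mm -0.3 1.0 4.5 turn 0.0
[363.6 159.5] [364.1 147.8]
```

View pics/c6.png

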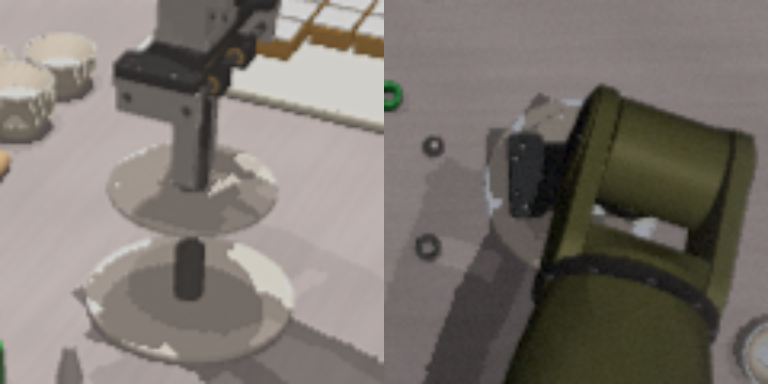

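The small plate hangs level over the base, centred at image col ≈364.2 (rod 364.1). Descend in small steps.

```bash

python3 -m handwheel '[[-0.0003,0.001,0.008,0],[-0.0003,0.001,0.016,0],[-0.0003,0.001,0.022,0],[-0.0003,0.001,0.026,0],[-0.0003,0.001,0.026,0]]' 
python3 -m handwheel '[[0,0,0.003,0],[0,0,0.006,0],[0,0,0.009,0],[0,0,0.012,0],[0,0,0.012,0]]' 
python3 go.py 509.6 -151.5 80 0
```

```text
clock: 18.3
eef_pos: [509.8, -151.8, 108.5]
eef_rot: [-3.14, -0.007, -0.0]
wrist_force: [-0.7, 0.3, -1.6]
finger_gap: 25.6
clock: 18.92
eef_pos: [509.8, -151.7, 96.3]
eef_rot: [-3.14, -0.007, -0.0]
wrist_force: [1.3, -0.6, -1.8]
finger_gap: 25.6
clk 18.93 pos [ 509.8 -151.7   96.3] rot [-3.14  -0.007 -0.   ] gap 25.6 F [ 1.3 -0.6 -1.8]
ROW mm -0.2 -0.2 16.3 turn -0.0
```

Threaded with no contact force. The seat is at TCP ≈79; approach slowly.

```bash

python3 -m handwheel '[[0,0,0.004,0],[0,0,0.008,0],[0,0,0.012,0],[0,0,0.0145,0],[0,0,0.0145,0]]' 
python3 -m handwheel '[[0,0,0.0007,0],[0,0,0.0014,0],[0,0,0.002,0],[0,0,0.002,0]]'
python3 go.py 509.6 -151.5 79 0
```

```text
clock: 19.55
eef_pos: [509.8, -151.7, 81.6]
eef_rot: [-3.14, -0.007, -0.0]
wrist_force: [0.7, 0.5, -1.6]
finger_gap: 25.0
clock: 20.05
eef_pos: [509.8, -151.7, 79.6]
eef_rot: [-3.14, -0.007, -0.0]
wrist_force: [-0.2, -0.4, -1.9]
finger_gap: 25.4
clk 20.05 pos [ 509.8 -151.7   79.6] rot [-3.14  -0.007 -0.   ] gap 25.4 F [-0.2 -0.4 -1.9]
ROW mm -0.2 -0.2 0.6 turn -0.0
```

```bash

python3 -m handwheel '[[0,0,0.0005,0],[0,0,0.001,0],[0,0,0.001,0]]'
python3 -m handwheel '[[0,0,0.0005,0],[0,0,0.0007,0],[0,0,0.0007,0]]'
```

```text
clock: 20.42
eef_pos: [510.1, -151.7, 79.0]
eef_rot: [-3.14, -0.007, -0.0]
wrist_force: [-2.3, 0.1, 4.2]
finger_gap: 25.8
clock: 20.8
eef_pos: [510.4, -151.8, 79.0]
eef_rot: [-3.141, -0.008, -0.0]
wrist_force: [-2.7, 1.1, 9.2]
finger_gap: 25.7
```

Seated (contact at z≈79.0, as expected). Relax the push, release, rise, look.

```bash

python3 -m handwheel '[[0,0,-0.0005,0],[0,0,-0.0005,0]]' 0.85 8
python3 -m handwheel '[[0,0,0,0],[0,0,0,0],[0,0,0,0],[0,0,0,0]]' 0.5
python3 -m handwheel '[[0,0,-0.02,0],[0,0,-0.06,0],[0,0,-0.1,0],[0,0,-0.15,0],[0,0,-0.15,0]]' |tail -2
python3 -m handwheel '[[-0.03,-0.05,0,0],[-0.06,-0.1,0,0],[-0.09,-0.15,0,0],[-0.12,-0.2,0,0],[-0.12,-0.2,0,0]]' |tail -2
python3 - <<'E'
from h import *
I={n:cams.camera(n) for n in C}
c=np.hstack([cv2.resize(I[n][y:y+120,x:x+120],None,fx=3.2,fy=3.2) for n,x,y in(("side",304,100),("top",315,160))]);cv2.imwrite("pics/c7.png",c[:,:,::-1]);cv2.imwrite("pics/side7.png",I["side"][:,:,::-1]);cv2.imwrite("pics/top7.png",I["top"][:,:,::-1])
print(proj("side",[[509.7,-151.6,88],[509.7,-151.6,96]]).round(1),"\n",fit("side",I["side"],lambda a:(a[...,0]-a[...,1]<6)&(a[...,1]>165),(363,185),66))
E
```

```text
clock: 21.05
eef_pos: [510.2, -151.8, 79.3]
eef_rot: [-3.14, -0.008, -0.0]
wrist_force: [-0.1, 0.1, -1.7]
finger_gap: 26.7
clock: 21.55
eef_pos: [510.3, -151.8, 79.3]
eef_rot: [-3.141, -0.008, -0.0]
wrist_force: [0.1, -0.2, -0.0]
finger_gap: 46.8
wrist_force: [0.2, -0.3, -0.3]
finger_gap: 47.3
wrist_force: [0.3, 0.5, 0.1]
finger_gap: 47.0
[[363.4 168.1]
 [363.5 165.6]] 
 (array([ 491.2, -109.2,  103.8]), array([ 331,  161,   65,   50, 1198], dtype=int32), array([362.5, 183.2]))
```

View pics/c7.png

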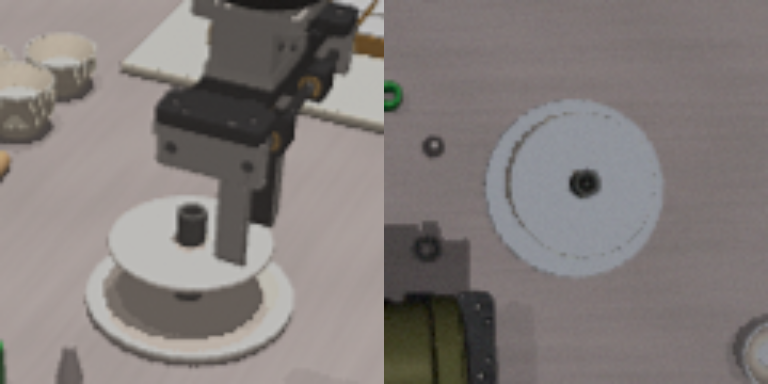

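View pics/side7.png

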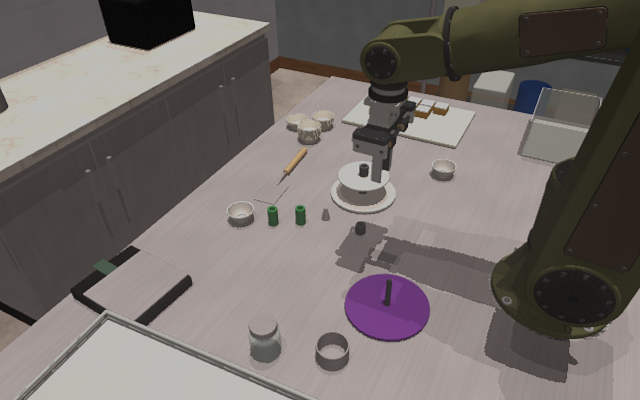

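The plate rests level and concentric on the sleeve, with the hub at side (363,170). The base's outline is unchanged from the start (cols 331–396), the other objects are in place, and the arm is clear.

```bash
python3 -c "
from cell import manip,read_state;s=read_state();print(s['clock'],s['eef_pos'].round(),s['wrist_force'].round(1));print(manip.sign_off())"
```

```text
22.9 [390.  48. 231.] [ 0.5 -1.1  0.5]
the job is handed in; nothing more can be done
None
```

The stand is assembled and handed in at 22.9 s. I slid the dark tall sleeve down the white base's rod until it stood on the plate (about 5 N at contact). The small plate then went on, hub up, until it rested on the sleeve (9 N peak).

In the last pictures the small plate sits level and centred on the sleeve. The base is where it started, and the bystanders and look-alikes I could see had not moved. The arm was clear, at z ≈ 231 mm, with no load on the wrist.

One check failed: the automatic circle fit of the small plate in the final side picture merged both plates into one outline and gave a useless result. Its levelness therefore rests on the pictures and on the seating height: the tool stopped at z = 79.0 mm, about where it should for a plate on the 50 mm sleeve.

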